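# Sort the pantry tins: keepers into the sprung bay, outdated ones into the discard tray

### The arm

A 6-joint arm with a two-finger parallel gripper is mounted at the origin on the work surface. World frame = base frame: x ahead of the robot, y to its left, z up, the work surface at z = 0. Lengths are in m, angles in degrees, forces in N, time in s.
With the tool pointing down it reaches from about 0.375 to 0.9 m from the base axis. Payload 3.1 kg.
Tool frame: the origin (TCP) lies at the very end of the fingers, on their centre line; the grasp point (between the pads) lies 19 mm behind it; z points along the fingers, y is the line along which they close (so a half turn about z gives the same grasp; the last joint's range is limited). The gripper opens to 87 mm and grips with 3 to 60 N. Pads are 19 mm wide; open, the fingers measure 117 mm over their backs; the gripper's body (75 mm by 190 mm) begins 51 mm behind the grasp point.
Start: joints at [59.101, 30.224, 82.088, -0, 67.689, -10.227], TCP at [0.221, 0.585, 0.223] pointing down, gripper open.
Joint ranges: [-176.69, 176.69], [-43.24, 126.21], [12.49, 139.97], [-82, 262], [0, 151.66], [-163.58, 163.58]. Speed limits (degrees/s): [159.86, 159.86, 180, 180, 180, 180].

### API

Orientations are given as a 3x3 rotation matrix whose columns are the frame's x, y, z axes.
In Python, from rig import readout, viewer, ticket gives the robot as it stands.
- The arm moves only by the tool send_rows, never from a script. Its argument "moves" is a list of rows, each a list of 6 numbers: the shift along the tool's x, y, z in units of 250 mm (1.0 is 250 mm), then the turn, a rotation vector about the tool's x, y, z in units of 90 degrees (1.0 is 90 degrees). A call has 1 to 12 rows; each row is the pose to reach, as a shift and turn from the pose commanded when the call began, along the tool's axes at that moment; what a row does not reach only later rows make up. A row lasts 1/10 s, in which the tool goes at most 50 mm and 8.59 degrees, less where a joint would pass 70% of its speed; a pose out of reach is approached as far as the arm can. A call with a number of a shift or a turn outside -1 to 1 is refused whole. A call with a gripper value outside its range is refused whole. "grip" is the opening, from 0 (shut) to 1 (fully open), set as the call begins (left out, the last holds). The fingers move at their own pace and stop on an object; the grip force is fixed at half the most. Time passes only in rows, so rows that repeat a pose let the fingers close. It gives the time, the measured TCP pose, the force, the opening and the grip force at its end, in the units of the state.
- readout.read_state(): the state, without advancing time (a new reading comes with each control period).
- viewer.capture(name): name is "scene" or "top"; returns (picture, depth): 420x560x3 uint8, red, green, blue; 420x560 float32, m along the optical axis (not along the pixel's ray), 0 where there is no reading.
- viewer.camera_info(name): a dict with "fx", "fy", "cx", "cy" (pixels), "R" (3x3) and "t" (3): a world point X has camera coordinates R X + t. Camera axes: x right, y down, z forward; pixel columns grow to the right and rows downward; lengths in m; the calibration is good to about 2 mm. A picture is of the moment at which its call begins. camera_info takes no time and is no camera call.
- ticket.hand_in(): hands the job in; it is judged then, once.
The state is a dict: "time_s": time; "joint_positions": joint angles; "qvel": joint speeds; "tau": joint torques, N m; "position": TCP position; "tcp_rot": TCP orientation; "force": force on the tool from outside, world axes, zero at the start; "moment": the same for the moment, N m; "opening": opening from 0.0 (shut) to 1.0 (fully open); "grasp_force": force on a finger pad.
Only numpy, scipy, OpenCV 4.12 (cv2) and the standard library are available. Lean on these libraries where they do the work, as an engineer would, in place of code of your own. Each camera call takes 0.05 s, during which the arm holds its last target. There are 200 camera calls.

### The job

Sort the two tins on the chopping board by the shape of the tag on the lid. The tin with the round tag is still good: load it in the sprung bay under the low wire shelf, lid up, by pushing the sprung plate back with the tin's end and pressing it fully down to the floor, so that the spring holds it against the front lip. The tin with the long bar tag is out of date: set it flat in the discard tray; go gently, with contact forces on bay and tray below 40 N, and do not disturb the mug, flask and jar.

Things in the scene. Friction and masses are not known exactly. Their poses are not given: they have to be found in the camera images.
- tin_disc: closed metal food tin, 100 long (x), 56 wide (y), 54 mm high, plain aluminium, steel lid, about 0.2 kg; on the lid a flat black round disc tag, 44 mm across, 4 mm thick. Origin: centre of its underside; z up through the lid. Starts flat, lid up, on the chopping board, its length pointing roughly away from the robot; either end may go first
- tin_bar: closed metal food tin, 100 long (x), 56 wide (y), 54 mm high, plain aluminium, steel lid, about 0.2 kg; on the lid a flat black bar tag, 80 x 14 mm along the lid, 4 mm thick. Origin: centre of its underside; z up through the lid. Starts flat, lid up, on the chopping board, its length pointing roughly away from the robot; either end may go first
- board: fixed wooden chopping board 150 x 240 x 18 mm (x, y, z) on the counter; origin: centre of its underside. The tins stand side by side on it, about 130 mm apart
- bay: fixed white plastic bay for one tin, under a low wire shelf. Origin: counter height, mid-width, below the front lip's inner face; x runs into the bay, away from the robot. Floor top at z = 10 mm. Side guides 64 mm apart, 8 mm above the floor. Loading: over the lip, the tin's far end pushes the sprung plate back till its near end has passed the lip, then down to the floor
- bay_lip (a point): middle of the front lip's top edge, inner face, 14 mm above the bay floor; lip 6 mm thick, 64 mm wide
- bay_plate (a point): fixed point where the grey sprung plate's face stands at rest, at its top edge (39 mm above the bay floor), 80 mm beyond the lip, so 20 mm short of a tin's length. The plate (50 mm wide) slides back 30 mm to a hard stop; its travel is not reported and must be felt: 2.4 N at rest, 4 N with a tin home, 4.8 N fully back
- shelf_bar (a point): middle of the lower front edge of the wire shelf's front bar: 38 mm beyond the lip, 118 mm above the counter; bar 6 mm thick, 14 high, 158 wide. Shelf reaches 150 mm farther back, on two rear posts. A vertical gripper on a tin in the bay hits this bar: hold the tin by its long sides near the robot-side end, tool leaning back to the robot by about 35 degrees
- bay_home (a point): where the centre of the tin's underside lies when it is home: on the bay floor, 50 mm beyond the inner face of the lip, mid-width; axes as the bay
- tray: fixed shallow grey plastic discard tray, 126 x 82 mm outside (x, y), 20 mm high, walls 5 mm (inside 116 x 72 mm), open above; takes one tin lengthwise. Origin: centre of its underside
- tray_in (a point): centre of the tray's inner floor (5 mm above the counter); axes as the tray
- mug: bystander: white ceramic mug, 80 mm across, 90 mm high; origin: centre of its underside
- flask: bystander: blue drinking flask, 68 mm across, 200 mm high; origin: centre of its underside
- jar: bystander: glass jar with a steel cap, 72 mm across, 90 mm high; origin: centre of its underside

How it is judged:
By the outcome, as a careful person would: the job done as asked, in the order asked, and still so for the second after the job is handed in, with the robot touching nothing.
It also fails if it takes over 72 s, if anything falls off the work surface, if the arm or the gripper's body presses on something with over 40 N, if the wrist force passes 120 N, or if a joint passes its speed limit or range.

## Working session

There is one attempt and no reset: what is moved stays moved. The work goes in short steps, Python scripts to look and compute and a tool call to move; the robot and the scene stay as the last step left them, time stands still between calls to the robot, and variables do not carry over. Pictures are saved under pics/ and viewed, at most 13 in all, crops included, and the job is handed in when it is done.

Besides the shell and the picture viewer there is one more tool, called after ">>>" in YAML: its name, and indented under it one key for each argument. send_rows: Moves the arm, as the interface text tells. Shifts and turns lie within -1 to 1; 1 stands for 250 mm of shift or 90 degrees of turn. Its arguments: {"type":"object","properties":{"moves":{"type":"array"},"grip":{"type":"number"}},"required":["moves"]}

```bash
ls; mkdir -p pics
python3 - <<'E'
from rig import readout, viewer
import cv2,numpy as np
for n in("scene","top"):
    p,d=viewer.capture(n); cv2.imwrite(f"pics/{n}0.png",p[:,:,::-1]); np.save(f"pics/{n}0.npy",d)
    print(n,viewer.camera_info(n))
print(readout.read_state())
E
```

```text
pics
scene {'fx': 505.618882576877, 'fy': 505.618882576877, 'cx': 289.41705448323495, 'cy': 216.09927696195797, 'R': array([[ 0.28849768,  0.95747666,  0.00274601],
       [ 0.75896343, -0.22693323, -0.61030797],
       [-0.58373247,  0.17815655, -0.79215948]]), 't': array([-0.1879385 , -0.39287836,  2.18138341])}
top {'fx': 493.4853743289457, 'fy': 493.4853743289457, 'cx': 278.67809209702534, 'cy': 206.81521580106988, 'R': array([[ 0.01629795, -0.99983687, -0.00778501],
       [-0.98471745, -0.01470028, -0.17353803],
       [ 0.17339528,  0.01049435, -0.9847964 ]]), 't': array([0.00458143, 0.62065271, 1.72540028])}
{'time_s': 0.1, 'joint_positions': array([ 5.90996819e+01,  3.02751842e+01,  8.21480112e+01, -3.18158994e-04,
        6.76908500e+01, -1.02277256e+01]), 'qvel': array([ 0.11873334,  0.00503782, -0.08288428,  0.04637298,  0.02844661,
        0.06569259]), 'tau': array([-3.49368911e-04, -4.40981805e+01, -1.77149034e+01,  6.34735543e-02,
        5.34863980e-02, -5.24881011e-05]), 'position': array([0.22027693, 0.58419245, 0.22165868]), 'tcp_rot': array([[-9.35613578e-01,  3.53024357e-01, -1.01778777e-03],
       [ 3.53025652e-01,  9.35612079e-01, -1.71058157e-03],
       [ 3.48377576e-04, -1.95974854e-03, -9.99998019e-01]]), 'force': array([-0.64856271,  0.13274377,  0.4303693 ]), 'moment': array([-0.00205942,  0.00826107,  0.01679806]), 'grasp_force': 0.0, 'opening': 1.0035486285124922}
```

View pics/top0.png

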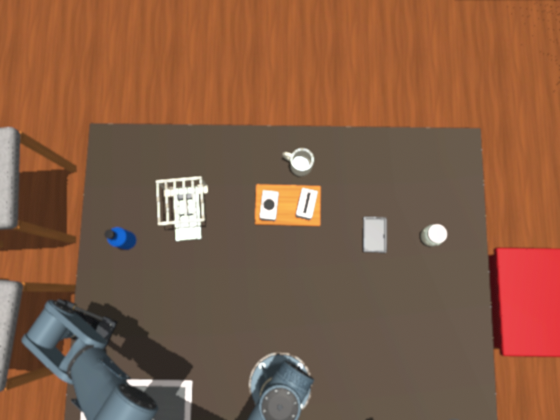

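View pics/scene0.png

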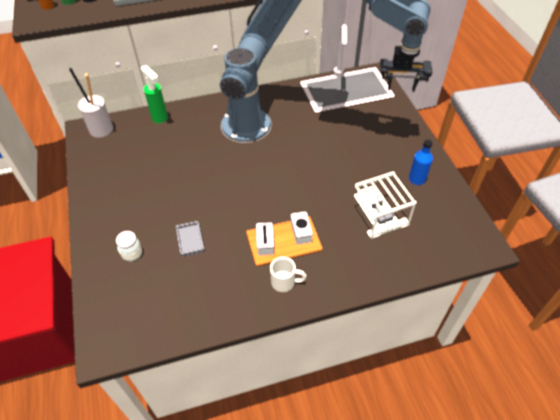

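The top picture shows the board with the disc tin at (269,205) and the bar tin at (307,203). The tray is at (374,235), the bay at (185,208), the flask at (121,238), the mug at (301,161) and the jar at (434,235). I'll enlarge these for measuring.

Run:
```python
import cv2,numpy as np
t=cv2.imread("pics/top0.png"); s=cv2.imread("pics/scene0.png")
def crop(im,x0,x1,y0,y1,k,n):
    c=cv2.resize(im[y0:y1,x0:x1],None,fx=k,fy=k,interpolation=cv2.INTER_CUBIC)
    for x in range((x0+9)//10*10,x1,10):
        cv2.line(c,(int((x-x0+.5)*k),0),(int((x-x0+.5)*k),5),(0,255,255),1)
        if x%20==0: cv2.putText(c,str(x),(int((x-x0+.5)*k)-10,16),0,.4,(0,255,255),1)
    for y in range((y0+9)//10*10,y1,10):
        cv2.line(c,(0,int((y-y0+.5)*k)),(5,int((y-y0+.5)*k)),(0,255,255),1); cv2.putText(c,str(y),(7,int((y-y0+.5)*k)+4),0,.4,(0,255,255),1)
    cv2.imwrite(n,c)
crop(t,150,214,170,246,7.8,"pics/c_bay.png")
crop(t,250,394,180,256,5.5,"pics/c_tins.png")
```

```text
(no output)
```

View pics/c_bay.png

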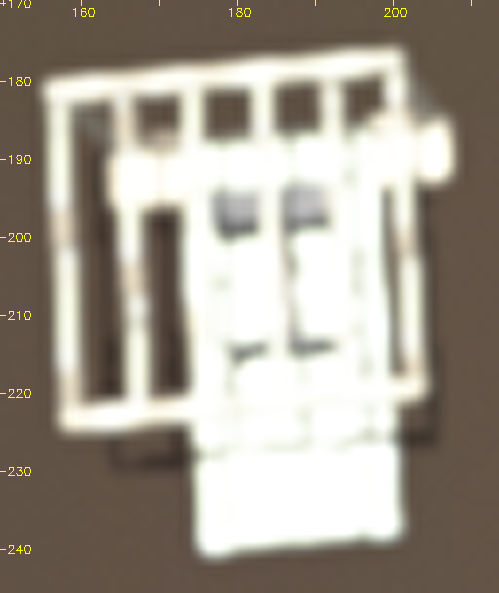

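View pics/c_tins.png

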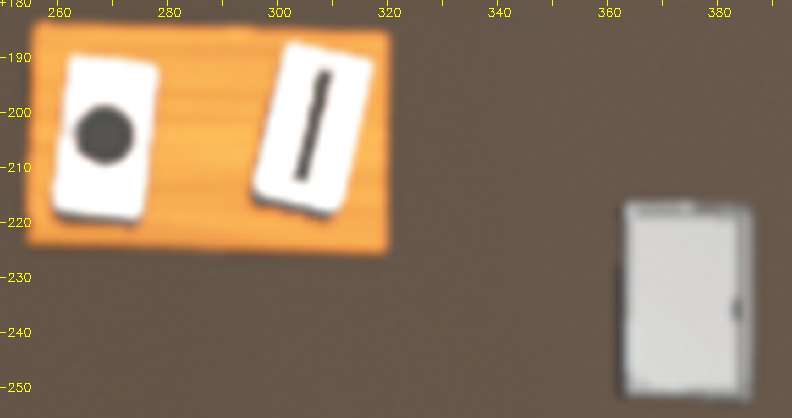

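The bay crop shows the shelf's front bar running from (159,223) to (203,219), the grey plate near (182–190,197), and an apron whose front edge runs from (176,240) to (200,238). In the tins crop, the disc tin has corners at (262,190), (278,192), (275,219) and (259,218), and the bar tin has corners at (302,187), (317,190), (311,219) and (295,215). The tray spans (363–386, 216–252). Next I'll use the depth.

```bash
cat > h.py <<'E'
import numpy as np,cv2
from rig import viewer,readout
def cloud(n,d):
    c=viewer.camera_info(n); v,u=np.mgrid[:d.shape[0],:d.shape[1]]
    P=np.stack([(u-c['cx'])/c['fx']*d,(v-c['cy'])/c['fy']*d,d],-1)
    return (P-c['t'])@c['R']           # world, HxWx3
def pix(n,u,v,z):
    c=viewer.camera_info(n); r=np.array([(u-c['cx'])/c['fx'],(v-c['cy'])/c['fy'],1])@c['R']
    o=-c['R'].T@c['t']; return o+r*(z-o[2])/r[2]
def box(p):
    p=p[:,:2].astype(np.float32); (cx,cy),(w,h),a=cv2.minAreaRect(p)
    b=cv2.boxPoints(((cx,cy),(w,h),a)); e=[b[1]-b[0],b[2]-b[1]]
    e=max(e,key=np.linalg.norm); yaw=np.degrees(np.arctan2(e[1],e[0])); yaw=(yaw+90)%180-90
    return np.round([cx,cy,w,h,yaw],4)
E
python3 - <<'E'
from h import *
for n in("top","scene"):
    d=np.load(f"pics/{n}0.npy"); W=cloud(n,d)
    if n=="top":
        for nm,(x0,x1,y0,y1) in dict(disc=(255,284,186,223),bar=(290,322,184,222)).items():
            w=W[y0:y1,x0:x1].reshape(-1,3); m=(w[:,2]>.06)&(w[:,2]<.09); print(nm,box(w[m]),np.median(w[m][:,2]))
        w=W[212:256,358:392].reshape(-1,3); m=(w[:,2]>.014)&(w[:,2]<.03); print("tray",box(w[m]),m.sum(),np.percentile(w[:,2],[5,50,95]))
        print("tray px",[np.round(pix("top",u,v,.02)[:2],4) for u,v in((363,216.5),(385.5,217.5),(385.5,252),(363,251.5))])
        print("disc px",[np.round(pix("top",u,v,.072)[:2],4) for u,v in((262.3,189.8),(278.2,191.7),(275.3,219),(259.3,218))])
        print("bar px",[np.round(pix("top",u,v,.072)[:2],4) for u,v in((302.2,187.3),(317.3,190.5),(311,218.5),(295.6,215))])
        print("disc tag",pix("top",268.7,204,.076),"bar ends",pix("top",308.7,192.3,.076),pix("top",304.3,212.2,.076))
        print("bay px apron",pix("top",175.5,240.5,.0),pix("top",201,238.7,.0),"bar",pix("top",158,224.5,.13),pix("top",204,220,.13))
        for v in range(176,244,2): print(v,*["%4d"%(1000*W[v,u,2]) for u in range(156,208,2)])
        print(W[198,182],W[214,182],W[230,188])
E
```

```text
disc [ 0.6271  0.0507  0.0561  0.101  -5.0739] 0.07390300446843995
bar [  0.6348  -0.084    0.0556   0.1014 -12.7766] 0.07334723067241601
tray [ 0.5338 -0.3337  0.0818  0.1292 -1.1774] 205 [-0.00405371  0.00467865  0.02182096]
tray px [array([ 0.5952, -0.2945]), array([ 0.5927, -0.3766]), array([ 0.4666, -0.3739]), array([ 0.4671, -0.2928])]
disc px [array([0.6786, 0.0739]), array([0.6724, 0.0167]), array([0.5732, 0.0254]), array([0.576 , 0.0823])]
bar px [array([ 0.6898, -0.0693]), array([ 0.6789, -0.1235]), array([ 0.5769, -0.1014]), array([ 0.5887, -0.0466])]
disc tag [0.62634264 0.04978614 0.076     ] bar ends [ 0.67102153 -0.0925224   0.076     ] [ 0.59861449 -0.07731104  0.076     ]
bay px apron [0.49854681 0.39245323 0.        ] [0.50664386 0.29879939 0.        ] bar [0.53930126 0.42701845 0.13      ] [0.55731293 0.26947561 0.13      ]
176    6   -9    3   -3    3    6    3    0    0   11    6   -3   -1    1    6   -6   -2   -5   -3   -3   -4    3    6   10    4    0
178   -2    7    4   -4    0    0   -6    4   -1    4    8    0  131  135  133  138  142  130  134  130  141  1
[... 3715 characters left out ...]
   6    7   14    2   13   20   21    7   10   -3   -4    0
236   -2    5    0    0    6    0    4   -3   -1    5   14   17    5   19    7    7   10    8   28   29   19    5   10    2    4    5
238   -4    0    0   -7    0   -7    6    0    2    5    8    8   28   29   27   32   22   18    7   11    4    3    0   -2   -2   -1
240    6    9    6   -5   -2    0   -2    2   -1    3  -10    5    5    1    0    3    7    4   -2    7   -5    4   -4    1    1    9
242   -5    8   -3   -6    2    6    9    1   -9   -2    0    1   -2   -1  -10    4    0    0    8   -4    1    4    2    0    5   -9
[0.65231847 0.37015175 0.03020465] [0.58959733 0.36287447 0.0506729 ] [0.53800897 0.34806589 0.00104129]
```

Run:
```python
from h import *
t=cv2.imread("pics/top0.png"); d=np.load("pics/top0.npy"); W=cloud("top",d)
m=(W[...,2]>.1)&(W[...,2]<.16); m[:, :150]=0; m[:,212:]=0; m[:170]=0; m[246:]=0
v,u=np.where(m); P=np.array([pix("top",a,b,.132) for a,b in zip(u,v)]); print("shelf",box(P),len(P))
print("flask",pix("top",121,238,.1),"mug",pix("top",302,162,.09))
x0=np.array
# candidate bay: lip inner mid L, yaw
L=np.array([.5095,.345]);yaw=np.radians(6.5)
ex=np.array([np.cos(yaw),np.sin(yaw)]);ey=np.array([-ex[1],ex[0]])
def pr(n,X):
    c=viewer.camera_info(n);q=c['R']@X+c['t'];return c['fx']*q[0]/q[2]+c['cx'],c['fy']*q[1]/q[2]+c['cy']
def draw(n,x0,x1,y0,y1,k):
    im=cv2.imread(f"pics/{n}0.png"); c=cv2.resize((im[y0:y1,x0:x1]*.7).astype('uint8'),None,fx=k,fy=k,interpolation=cv2.INTER_CUBIC)
    for a,b,z,col in [((0,-32),(0,32),24,(0,0,255)),((-6,-32),(-6,32),24,(0,0,255)),((80,-25),(80,25),49,(0,255,0)),((38,-79),(38,79),118,(255,255,0)),((38,-79),(38,79),132,(255,0,0)),((194,-79),(194,79),132,(255,0,0)),((38,-79),(194,-79),132,(255,0,0)),((38,79),(194,79),132,(255,0,0)),((0,-32),(120,-32),18,(255,0,255)),((0,32),(120,32),18,(255,0,255))]:
        q=[]
        for p in(a,b):
            X=np.r_[L+(p[0]*ex+p[1]*ey)/1000,z/1000]; uu,vv=pr(n,X); q.append((int((uu-x0+.5)*k),int((vv-y0+.5)*k)))
        cv2.line(c,q[0],q[1],col,1)
    return c
a=draw("top",150,210,172,246,8); b=draw("scene",350,422,168,242,5); 
o=np.zeros((600,850,3),np.uint8);o[:a.shape[0],:a.shape[1]]=a;o[:b.shape[0],485:485+b.shape[1]]=b
cv2.imwrite("pics/ov.png",o[:,:845][:, :800] if 0 else cv2.resize(o,(800,565)))
```

```text
shelf [  0.6257   0.3549   0.1569   0.1605 -83.9353] 575
flask [0.49400637 0.56102897 0.1       ] mug [ 0.77876262 -0.06713926  0.09      ]
```

View pics/ov.png

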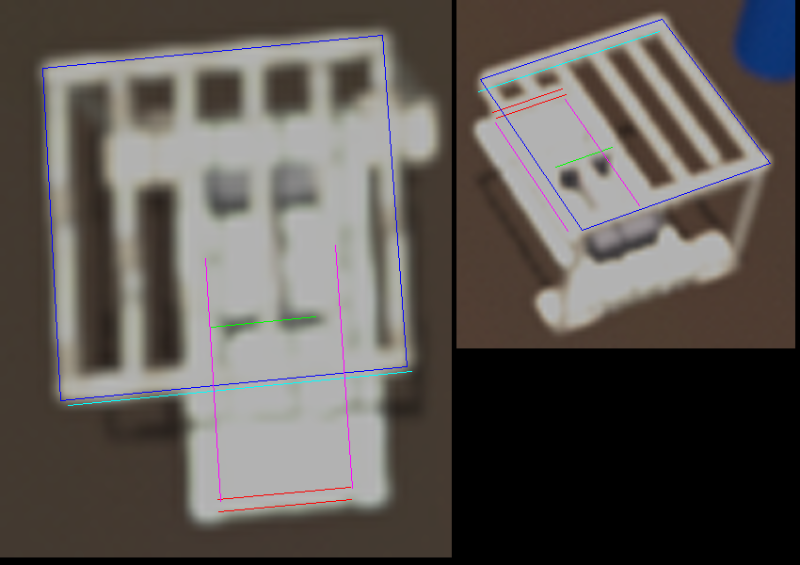

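The overlay shows the shelf rectangle, lip and plate lines falling on the picture's edges. The lip's inner face is at about (0.510, 0.3445) and the bay yaw is about 6.2°. Next comes the motion helper.

```bash
cat > m.py <<'E'
import json,sys,numpy as np
from scipy.spatial.transform import Rotation as Ro
from rig import readout
L=np.array([.510,.3445,0]); BY=6.2
def tool(yaw,lean):        # fingers forward-down along yaw, leaning back by lean
    y,a=np.radians([yaw,lean]); t=np.array([np.cos(y),np.sin(y),0]); k=np.array([0,0,1.])
    z=np.sin(a)*t-np.cos(a)*k; yy=np.cross(k,t); return np.column_stack([np.cross(yy,z),yy,z])
def load():
    c=json.load(open("cmd.json")); return np.array(c[0]),np.array(c[1])
def save(p,R): json.dump([list(p),np.asarray(R).tolist()],open("cmd.json","w"))
def upd(row):
    p,R=load(); row=np.array(row,float)
    save(p+R@(row[:3]*.25),R@Ro.from_rotvec(row[3:]*np.pi/2).as_matrix())
def rel(g,R,tip=.019):     # g = grasp point target
    p0,R0=load(); s=R0.T@(np.array(g)+tip*R[:,2]-p0)/.25; r=Ro.from_matrix(R0.T@R).as_rotvec()/(np.pi/2)
    return np.round(np.r_[s,r],3).tolist()
def st():
    s=readout.read_state(); p,R=load()
    print("t",s['time_s'],"pos",np.round(s['position'],4),"cmd",np.round(p,4),"g",np.round(s['position']-.019*s['tcp_rot'][:,2],4),"F",np.round(s['force'],1),"open",round(s['opening'],3),"gf",round(s['grasp_force'],1),"dR",np.round(Ro.from_matrix(R.T@s['tcp_rot']).magnitude()*57.3,2),"j",np.round(s['joint_positions'],0))
E
python3 - <<'E'
from m import *
R=readout.read_state()['tcp_rot']; a=np.degrees(np.arctan2(R[1,0],R[0,0]))
save([.221,.585,.223],tool(a-180,0)); st()
T=tool(-5,37); t=np.array([np.cos(np.radians(-5)),np.sin(np.radians(-5)),0])
g=np.array([.6262,.050,.055])-.028*t; pre=g-.10*T[:,2]
w=rel([.45,.25,.30],T); print(w); upd(w); print(rel(pre,T)); upd(rel(pre,T)); print(rel(g,T))
E
cp cmd.json x.json; python3 -c "
from m import *
R=readout.read_state()['tcp_rot']; a=np.degrees(np.arctan2(R[1,0],R[0,0]));save([.221,.585,.223],tool(a-180,0))"
```

```text
t 0.1 pos [0.2203 0.5842 0.2217] cmd [0.221 0.585 0.223] g [0.2203 0.5842 0.2407] F [-0.6  0.1  0.4] open 1.004 gf 0.0 dR 0.11 j [ 59.  30.  82.  -0.  68. -10.]
[-1.374, -0.918, -0.247, -0.056, -0.409, -0.168]
[0.063, -0.735, 0.78, -0.0, 0.0, 0.0]
[0.0, -0.0, 0.4, -0.0, 0.0, 0.0]
```

>>> send_rows:
  moves:
    - [-0.7,-0.45,-0.25,0,0,0]
    - [-0.7,-0.45,-0.25,-0.056,-0.409,-0.168]
    - [-0.7,-0.45,-0.25,-0.056,-0.409,-0.168]
    - [-0.7,-0.45,-0.25,-0.056,-0.409,-0.168]
    - [-0.7,-0.45,-0.25,-0.056,-0.409,-0.168]
    - [-0.7,-0.45,-0.25,-0.056,-0.409,-0.168]
    - [-0.7,-0.45,-0.25,-0.056,-0.409,-0.168]
    - [-0.7,-0.45,-0.25,-0.056,-0.409,-0.168]
  grip: 1

```text
time_s: 0.9
position: [0.3443, 0.4181, 0.2848]
tcp_rot: [[-0.796, 0.087, 0.598], [0.069, 0.996, -0.053], [-0.601, -0.001, -0.799]]
force: [0.7, -0.0, -0.1]
opening: 1.0
grasp_force: 0.0
```

Run:
```python
from m import *
upd([-0.7,-0.45,-0.25,-0.056,-0.409,-0.168]); st()
T=tool(-5,37); t=np.array([np.cos(np.radians(-5)),np.sin(np.radians(-5)),0])
g=np.array([.6262,.050,.055])-.028*t; pre=g-.10*T[:,2]
c=load();print(rel([.48,.2,.25],T)); print(rel(pre,T))
```

```text
t 0.9 pos [0.3443 0.4181 0.2848] cmd [0.345  0.418  0.2855] g [0.3329 0.4191 0.2999] F [ 0.7 -0.  -0.1] open 1.0 gf 0.0 dR 0.11 j [ 56.  18. 104. -45.  48.  -1.]
[-0.404, -0.821, 0.559, -0.0, 0.0, 0.0]
[-0.352, -1.368, 1.097, -0.0, 0.0, 0.0]
```

>>> send_rows:
  moves:
    - [-0.4,-0.8,0.5,0,0,0]
    - [-0.4,-0.8,0.5,0,0,0]
    - [-0.4,-0.8,0.5,0,0,0]
    - [-0.4,-0.8,0.5,0,0,0]
    - [-0.4,-0.8,0.5,0,0,0]
    - [-0.4,-0.8,0.5,0,0,0]
    - [-0.4,-0.8,0.5,0,0,0]

```text
time_s: 1.6
position: [0.484, 0.203, 0.246]
tcp_rot: [[-0.794, 0.093, 0.601], [0.075, 0.996, -0.056], [-0.603, 0.001, -0.798]]
force: [0.1, 0.6, 0.3]
opening: 0.999
grasp_force: 0.0
```

>>> send_rows:
  moves:
    - [0.048,-0.568,0.597,0,0,0]
    - [0.048,-0.568,0.597,0,0,0]
    - [0.048,-0.568,0.597,0,0,0]
    - [0.048,-0.568,0.597,0,0,0]
    - [0.048,-0.568,0.597,0,0,0]
    - [0.048,-0.568,0.597,0,0,0]
    - [0.048,-0.568,0.597,0,0,0]

```text
time_s: 2.3
position: [0.5679, 0.0604, 0.1537]
tcp_rot: [[-0.829, 0.088, 0.552], [0.072, 0.996, -0.051], [-0.554, -0.002, -0.832]]
force: [-0.1, 0.7, -0.1]
opening: 1.0
grasp_force: 0.0
```

Run:
```python
from m import *
from h import *
upd([-0.4,-.8,.5,0,0,0]);upd([.048,-.568,.597,0,0,0]); st()
T=tool(-5,37); t=np.array([np.cos(np.radians(-5)),np.sin(np.radians(-5)),0])
g=np.array([.6262,.050,.055])-.028*t
print(rel(g,T))
p,d=viewer.capture("scene"); cv2.imwrite("pics/s1.png",cv2.resize(p[150:280,200:380,::-1],None,fx=4,fy=4,interpolation=cv2.INTER_CUBIC))
```

```text
t 2.3 pos [0.5679 0.0604 0.1537] cmd [0.5497 0.0566 0.1197] g [0.5574 0.0613 0.1695] F [-0.1  0.7 -0.1] open 1.0 gf 0.0 dR 3.38 j [ -5.  27. 119. -82.   0.  -8.]
[0.0, 0.0, 0.4, -0.0, 0.0, 0.0]
```

View pics/s1.png

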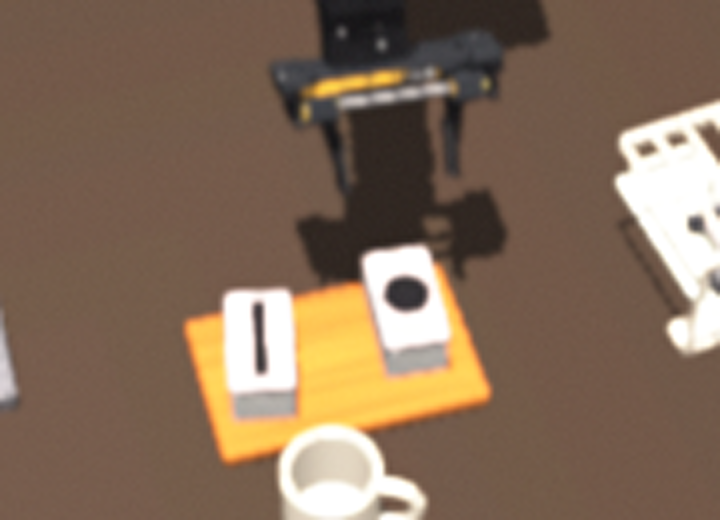

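The picture shows the gripper short of the target, up and back from the tins. The state shows why: joints 4 and 5 are at their limits (−82 and 0). I'll work out the kinematics and choose the wrist branch.

>>> send_rows:
  moves:
    - [0,0,-0.3,0,0,0]
    - [0,0,-0.3,0,0.2,0]
    - [0,0,-0.3,0,0.4,0]
    - [0,0,-0.3,0,0.4,0]
    - [0,0,-0.3,0,0.4,0]
    - [0,0,-0.3,0,0.4,0]
    - [0,0,-0.3,0,0.4,0]

```text
time_s: 3.05
position: [0.5225, 0.0689, 0.2182]
tcp_rot: [[-0.975, 0.11, 0.195], [0.096, 0.992, -0.077], [-0.202, -0.056, -0.978]]
force: [0.9, -1.7, -0.9]
opening: 1.0
grasp_force: 0.0
```

```bash
cat > k.py <<'E'
import numpy as np
from scipy.spatial.transform import Rotation as Ro
def fk(q,P):
    q=np.radians(q); a1,d1,a2,a3,d4,d6=P
    A=Ro.from_euler('z',q[0]); B=A*Ro.from_euler('y',q[1]); C=A*Ro.from_euler('y',q[1]+q[2])
    R=(C*Ro.from_euler('z',q[3])*Ro.from_euler('y',q[4])*Ro.from_euler('z',q[5])).as_matrix()
    return A.apply([a1,0,d1])+B.apply([0,0,a2])+C.apply([a3,0,d4])+d6*R[:,2],R
E
python3 - <<'E'
from m import *; from k import *
from scipy.optimize import least_squares
upd([0,0,-.3,0,.4,0]); st()
s=readout.read_state()
D=[(np.array([59.101,30.224,82.088,0,67.689,-10.227]),np.array([.221,.585,.223])),(np.array([56,18,104,-45,48,-1.]),np.array([.3443,.4181,.2848])),
(np.array([-5,27,119,-82,0,-8.]),np.array([.5679,.0604,.1537])),(s['joint_positions'],s['position'])]
w=[1,.05,.05,1]
f=lambda P:np.concatenate([wi*(fk(q,P)[0]-x) for (q,x),wi in zip(D,w)])
r=least_squares(f,[0,.3,.4,0,.4,.25]); print(r.x,[np.round(fk(q,r.x)[0]-x,4) for q,x in D])
R=fk(s['joint_positions'],r.x)[1]; print(np.round(R.T@s['tcp_rot'],3)); print(s['joint_positions'])
E
```

```text
t 3.05 pos [0.5225 0.0689 0.2182] cmd [0.5047 0.0606 0.1796] g [0.5188 0.0703 0.2367] F [ 0.9 -1.7 -0.9] open 1.0 gf 0.0 dR 11.16 j [ -2.  19. 104.  -6.  45. -83.]
[ 0.65571885 -1.72890128  0.15938017 -0.63337201 -0.39052894 -1.07908872] [array([ 0.0949, -0.0572, -0.0009]), array([-0.5921,  0.2286, -0.2545]), array([-0.1382, -0.098 , -0.168 ]), array([ 0.0004, -0.0152,  0.0019])]
[[ 0. -1. -0.]
 [ 1.  0. -0.]
 [ 0. -0.  1.]]
[ -2.30814073  19.44141121 104.17282165  -5.6085011   45.06340496
 -82.75851661]
```

```bash
cat > k.py <<'E'
import numpy as np
from scipy.spatial.transform import Rotation as Ro
def fk(q,P):
    q=np.radians(q); a1,b,d1,a2,a3,d4,d6=P
    A=Ro.from_euler('z',q[0]); B=A*Ro.from_euler('y',q[1]); C=A*Ro.from_euler('y',q[1]+q[2])
    R=(C*Ro.from_euler('z',q[3])*Ro.from_euler('y',q[4])*Ro.from_euler('z',q[5]+np.pi/2)).as_matrix()
    return A.apply([a1,b,d1])+B.apply([0,0,a2])+C.apply([a3,0,d4])+d6*R[:,2],R
E
python3 - <<'E'
from m import *; from k import *
from scipy.optimize import least_squares
s=readout.read_state()
D=[(np.array([59.101,30.224,82.088,0,67.689,-10.227]),np.array([.221,.585,.223])),(np.array([56,18,104,-45,48,-1.]),np.array([.3443,.4181,.2848])),
(np.array([-5,27,119,-82,0,-8.]),np.array([.5679,.0604,.1537])),(s['joint_positions'],s['position'])]
w=[1,.1,.1,1]
for q,x in D: # check j1 lateral in arm frame
    print(np.round(Ro.from_euler('z',-q[0],degrees=True).apply(x),4))
f=lambda P:np.r_[np.concatenate([wi*(fk(q,P)[0]-x) for (q,x),wi in zip(D,w)]),.001*(P[0]),.001*P[4]]
for x0 in([0,.1,.3,.4,0,.4,.25],[0,.1,.15,.4,0.05,.35,.2]):
    r=least_squares(f,x0); print(np.round(r.x,4),[np.round(fk(q,r.x)[0]-x,4) for q,x in D])
E
```

```text
[0.6155 0.1108 0.223 ]
[ 0.5392 -0.0516  0.2848]
[0.5605 0.1097 0.1537]
[0.5193 0.0899 0.2182]
[-0.0038  0.1108  0.2723  0.5898  0.1127  0.3947  0.3048] [array([-0.0001,  0.    ,  0.    ]), array([-0.0006,  0.0033, -0.0002]), array([0.0013, 0.0011, 0.0012]), array([-0.0001, -0.0001, -0.    ])]
[-0.0038  0.1108  0.2723  0.5898  0.1127  0.3947  0.3048] [array([-0.0001,  0.    ,  0.    ]), array([-0.0006,  0.0033, -0.0002]), array([0.0013, 0.0011, 0.0012]), array([-0.0001, -0.0001, -0.    ])]
```

```bash
cat >> k.py <<'E'
P=[-.0038,.1108,.2723,.5898,.1127,.3947,.3048]
lo=np.array([-176.69,-43.24,12.49,-82,0,-163.58]);hi=np.array([176.69,126.21,139.97,262,151.66,163.58])
def ik(p,R,q0=None):
    from scipy.optimize import least_squares
    f=lambda q:np.r_[(fk(q,P)[0]-p)*5,(Ro.from_matrix(fk(q,P)[1].T@R).as_rotvec())]
    out=[]
    b=np.degrees(np.arctan2(p[1],p[0]))-8
    for j4 in ([-60,-10,60,130,200,245] if q0 is None else [0]):
        for j6 in ([-130,-50,50,130] if q0 is None else [0]):
            s=np.array([b,30,110,j4,30,j6]) if q0 is None else np.array(q0)
            r=least_squares(f,np.clip(s,lo+.01,hi-.01),bounds=(lo,hi),x_scale=50)
            if np.abs(r.fun).max()<1e-4 and not any(np.abs(r.x-o).max()<2 for o in out): out.append(r.x)
    return out
E
python3 - <<'E'
from m import *; from k import *
def t_(y): y=np.radians(y); return np.array([np.cos(y),np.sin(y),0])
H=Ro.from_euler('z',180,degrees=True).as_matrix()
for a in(33,37):
    for nm,yaw,g in(("pick",-5,np.array([.6262,.05,.055])-.028*t_(-5)),("home",BY,L+.022*t_(BY)+[0,0,.047]),("prebay",BY,L-.05*t_(BY)+[0,0,.085])):
        for h in(0,1):
            T=tool(yaw,a); T=T@H if h else T
            for q in ik(g+.019*T[:,2],T): print(a,nm,h,np.round(q,0))
E
```

```text
33 pick 0 [ -6.  43. 116. 178.  12.  91.]
33 pick 1 [ -6.  43. 116. 178.  12. -89.]
33 home 0 [ 28.  45. 108. 250.  13.  39.]
33 home 1 [  28.   45.  108.  250.   13. -141.]
33 prebay 0 [ 32.  39. 116. 248.  15.  45.]
33 prebay 1 [  32.   39.  116.  248.   15. -135.]
37 pick 0 [ -6.  44. 118. 178.  20.  91.]
37 pick 1 [ -6.  44. 118. 178.  20. -89.]
37 home 0 [ 29.  46. 110. 231.  18.  59.]
37 home 1 [  29.   46.  110.  231.   18. -121.]
37 prebay 0 [ 33.  40. 118. 233.  20.  61.]
37 prebay 1 [  33.   40.  118.  233.   20. -119.]
```

```bash
cat >> m.py <<'E'
H=Ro.from_euler('z',180,degrees=True).as_matrix()
_t=tool
def tool(yaw,lean): return _t(yaw,lean)@H
def t_(y): y=np.radians(y); return np.array([np.cos(y),np.sin(y),0])
def sync():
    s=readout.read_state(); save(s['position'],s['tcp_rot'])
E
python3 - <<'E'
from m import *; from k import *
q0=readout.read_state()['joint_positions']
T=tool(-5,38); g=np.array([.6262,.05,.055])-.028*t_(-5); pre=g-.10*T[:,2]
q1=ik(pre+.019*T[:,2],T)[0]; print(np.round(q1),[np.round(x) for x in ik(g+.019*T[:,2],T)])
mid=np.array([0,15,108,86,40,q0[5]])
T2=tool(-12.2,38); gb=np.array([.6345,-.085,.057])-.028*t_(-12.2); print("bar",[np.round(x) for x in ik(gb+.019*T2[:,2],T2)])
T3=tool(-1,38); gt=np.array([.532,-.334,.047])-.028*t_(-1); print("tray",[np.round(x) for x in ik(gt+.019*T3[:,2],T3)])
sync(); 
for k in range(1,7):
    f=k/6; q=q0+(mid-q0)*f*2 if f<=.5 else mid+(q1-mid)*(2*f-1)
    p,R=fk(q,P); 
    print(np.round(q),np.round(p,3),rel(p,R,0))
    if k in(3,): upd(rel(p,R,0))
E
```

```text
[ -6.  33. 126. 178.  17. -89.] [array([ -6.,  45., 119., 179.,  22., -89.])]
bar [array([-20.,  45., 118., 166.,  21., -83.])]
tray [array([-59.,  46., 114.,  94.,  32., -56.])]
[ -2.  18. 105.  25.  43. -83.] [0.531 0.185 0.242] [-0.008, 0.459, -0.12, -0.239, 0.011, 0.235]
[ -1.  16. 107.  55.  42. -83.] [0.563 0.27  0.307] [-0.153, 0.797, -0.376, -0.471, 0.028, 0.476]
[  0.  15. 108.  86.  40. -83.] [0.607 0.306 0.394] [-0.38, 0.94, -0.695, -0.694, 0.053, 0.724]
[ -2.  21. 114. 117.  32. -85.] [0.649 0.234 0.334] [-0.403, -0.081, 0.027, -0.117, -0.114, 0.34]
[ -4.  27. 120. 147.  25. -87.] [0.635 0.136 0.232] [-0.844, -0.427, -0.073, -0.203, -0.286, 0.682]
[ -6.  33. 126. 178.  17. -89.] [0.549 0.057 0.119] [-1.099, -0.987, -0.283, -0.268, -0.499, 1.019]
```

>>> send_rows:
  moves:
    - [0,0.46,-0.12,-0.24,0.01,0.235]
    - [0,0.46,-0.12,-0.24,0.01,0.235]
    - [0,0.46,-0.12,-0.24,0.01,0.235]
    - [0,0.46,-0.12,-0.24,0.01,0.235]
    - [-0.15,0.8,-0.38,-0.47,0.03,0.475]
    - [-0.15,0.8,-0.38,-0.47,0.03,0.475]
    - [-0.15,0.8,-0.38,-0.47,0.03,0.475]
    - [-0.15,0.8,-0.38,-0.47,0.03,0.475]
    - [-0.38,0.94,-0.695,-0.695,0.05,0.725]
    - [-0.38,0.94,-0.695,-0.695,0.05,0.725]
    - [-0.38,0.94,-0.695,-0.695,0.05,0.725]
    - [-0.38,0.94,-0.695,-0.695,0.05,0.725]

```text
time_s: 4.25
position: [0.6092, 0.3038, 0.3936]
tcp_rot: [[-0.491, 0.601, 0.63], [0.773, -0.031, 0.633], [0.401, 0.798, -0.45]]
force: [-1.2, 0.7, -0.3]
opening: 0.998
grasp_force: 0.0
```

Run:
```python
from m import *; from k import *
upd([-0.38,0.94,-0.695,-0.695,0.05,0.725]); st(); sync()
q0=readout.read_state()['joint_positions']
T=tool(-5,38); g=np.array([.6262,.05,.055])-.028*t_(-5); pre=g-.10*T[:,2]
q1=ik(pre+.019*T[:,2],T)[0]
for k in(1,2,3):
    q=q0+(q1-q0)*k/3; p,R=fk(q,P); print(np.round(q),np.round(p,3),rel(p,R,0))
    if k==2: upd(rel(p,R,0)); 
sync()
```

```text
t 4.25 pos [0.6092 0.3038 0.3936] cmd [0.69   0.1159 0.6204] g [0.5972 0.2917 0.4021] F [-1.2  0.7 -0.3] open 0.998 gf 0.0 dR 90.21 j [ -0.  15. 108.  87.  39. -84.]
[ -2.  21. 114. 118.  32. -86.] [0.648 0.23  0.332] [-0.403, -0.094, 0.025, -0.11, -0.117, 0.341]
[ -4.  27. 120. 148.  24. -87.] [0.634 0.134 0.23 ] [-0.835, -0.441, -0.075, -0.192, -0.29, 0.683]
[ -6.  33. 126. 178.  17. -89.] [0.549 0.057 0.119] [-0.636, 0.039, -0.067, -0.105, -0.207, 0.326]
```

>>> send_rows:
  moves:
    - [-0.4,-0.095,0.025,-0.11,-0.115,0.34]
    - [-0.4,-0.095,0.025,-0.11,-0.115,0.34]
    - [-0.4,-0.095,0.025,-0.11,-0.115,0.34]
    - [-0.4,-0.095,0.025,-0.11,-0.115,0.34]
    - [-0.835,-0.44,-0.075,-0.19,-0.29,0.685]
    - [-0.835,-0.44,-0.075,-0.19,-0.29,0.685]
    - [-0.835,-0.44,-0.075,-0.19,-0.29,0.685]
    - [-0.835,-0.44,-0.075,-0.19,-0.29,0.685]
    - [-0.835,-0.44,-0.075,-0.19,-0.29,0.685]

```text
time_s: 5.15
position: [0.6341, 0.1335, 0.2298]
tcp_rot: [[0.477, 0.37, 0.797], [0.415, -0.895, 0.167], [0.775, 0.251, -0.58]]
force: [0.4, -0.2, 0.7]
opening: 1.004
grasp_force: 0.0
```

Run:
```python
from m import *; from k import *
upd([-0.835,-0.44,-0.075,-0.19,-0.29,0.685]); st()
T=tool(-5,38); g=np.array([.6262,.05,.055])-.028*t_(-5); pre=g-.10*T[:,2]
print(rel(pre,T))
```

```text
t 5.15 pos [0.6341 0.1335 0.2298] cmd [0.6338 0.1339 0.2306] g [0.619  0.1304 0.2409] F [ 0.4 -0.2  0.7] open 1.004 gf 0.0 dR 0.23 j [ -4.  27. 120. 147.  24. -87.]
[-0.637, 0.039, -0.066, -0.106, -0.205, 0.325]
```

>>> send_rows:
  moves:
    - [-0.637,0.039,-0.066,-0.106,-0.205,0.325]
    - [-0.637,0.039,-0.066,-0.106,-0.205,0.325]
    - [-0.637,0.039,-0.066,-0.106,-0.205,0.325]
    - [-0.637,0.039,-0.066,-0.106,-0.205,0.325]
    - [-0.637,0.039,-0.066,-0.106,-0.205,0.325]
    - [-0.637,0.039,-0.066,-0.106,-0.205,0.325]
    - [-0.637,0.039,-0.066,-0.106,-0.205,0.325]

```text
time_s: 5.85
position: [0.5495, 0.0544, 0.1189]
tcp_rot: [[0.785, -0.084, 0.613], [-0.064, -0.996, -0.055], [0.616, 0.004, -0.788]]
force: [0.0, 0.5, 0.7]
opening: 1.004
grasp_force: 0.0
```

Run:
```python
from m import *
from h import *
upd([-0.637,0.039,-0.066,-0.106,-0.205,0.325]); st()
T=tool(-5,38); g=np.array([.6262,.05,.055])-.028*t_(-5); print(rel(g,T))
p,d=viewer.capture("scene"); cv2.imwrite("pics/s2.png",cv2.resize(p[170:290,220:370,::-1],None,fx=4,fy=4,interpolation=cv2.INTER_CUBIC))
```

```text
t 5.85 pos [0.5495 0.0544 0.1189] cmd [0.5485 0.0568 0.1188] g [0.5379 0.0554 0.1339] F [0.  0.5 0.7] open 1.004 gf 0.0 dR 0.3 j [ -6.  33. 126. 178.  18. -89.]
[0.001, 0.0, 0.4, -0.0, -0.0, 0.0]
```

View pics/s2.png

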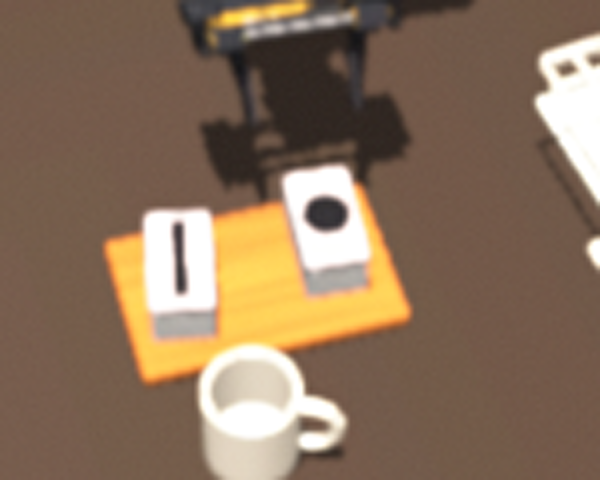

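The fingers, at about (245,120) and (355,105), straddle the disc tin's line. I'll go in and close.

>>> send_rows:
  moves:
    - [0,0,0.2,0,0,0]
    - [0,0,0.3,0,0,0]
    - [0,0,0.35,0,0,0]
    - [0,0,0.4,0,0,0]
    - [0,0,0.4,0,0,0]
    - [0,0,0.4,0,0,0]

```text
time_s: 6.5
position: [0.6096, 0.0476, 0.0391]
tcp_rot: [[0.787, -0.088, 0.611], [-0.067, -0.996, -0.057], [0.613, 0.003, -0.79]]
force: [0.1, -0.4, -0.4]
opening: 1.003
grasp_force: 0.0
```

Run:
```python
from m import *
upd([0,0,.4,0,0,0]); st()
```

```text
t 6.5 pos [0.6096 0.0476 0.0391] cmd [0.6098 0.0515 0.04  ] g [0.598  0.0487 0.0541] F [ 0.1 -0.4 -0.4] open 1.003 gf 0.0 dR 0.3 j [ -6.  45. 119. 178.  22. -90.]
```

>>> send_rows:
  moves:
    - [0,0,0,0,0,0]
    - [0,0,0,0,0,0]
    - [0,0,0,0,0,0]
    - [0,0,0,0,0,0]
    - [0,0,0,0,0,0]
    - [0,0,0,0,0,0]
    - [0,0,0,0,0,0]
  grip: 0

```text
time_s: 7.2
position: [0.6104, 0.0478, 0.0393]
tcp_rot: [[0.786, -0.088, 0.612], [-0.067, -0.996, -0.056], [0.614, 0.003, -0.789]]
force: [-2.2, 2.4, 4.2]
opening: 0.64
grasp_force: 29.8
```

Run:
```python
from m import *
st()
T=tool(-5,38); c,R=load(); g=c-.019*R[:,2]
print("lift",rel(g+[0,0,.12],T))
TB=tool(BY,38); gb=L+(-.075)*t_(BY)+[0,0,.14]; print("over",gb,rel(gb,TB))
```

```text
t 7.2 pos [0.6104 0.0478 0.0393] cmd [0.6098 0.0515 0.04  ] g [0.5987 0.0489 0.0543] F [-2.2  2.4  4.2] open 0.64 gf 29.8 dR 0.24 j [ -6.  45. 119. 178.  22. -90.]
lift [0.296, -0.0, -0.378, -0.0, -0.0, 0.0]
over [0.43543868 0.33640005 0.14      ] [-0.38, -1.084, -0.728, 0.076, -0.0, -0.098]
```

Run:
```python
from m import *; from k import *
sync()
TB=tool(BY,38); T=tool(-5,38); 
q=readout.read_state()['joint_positions']
R0=readout.read_state()['tcp_rot']
for nm,g,T in (("lift",np.array([.5987,.0489,.174]),R0),("back",np.array([.45,.15,.19]),TB),("pre",L-.09*t_(BY)+[0,0,.12],TB),("prelow",L-.09*t_(BY)+[0,0,.068],TB),("in",L+.022*t_(BY)+[0,0,.068],TB)):
    s=ik(g+.019*T[:,2],T,q); print(nm,[np.round(x) for x in s],rel(g,T)); upd(rel(g,T))
    if s: q=s[0]
sync()
```

```text
lift [array([ -6.,  29., 116., 169.,   3., -80.])] [0.294, 0.002, -0.378, 0.0, 0.0, 0.0]
back [array([  4.,  22., 133., 174.,  12., -86.])] [-0.456, -0.36, -0.438, 0.078, 0.001, -0.097]
pre [array([  36.,   35.,  122.,  238.,   21., -122.])] [-0.202, -0.748, 0.198, 0.0, 0.0, -0.0]
prelow [array([  36.,   43.,  123.,  223.,   27., -105.])] [-0.128, -0.0, 0.164, 0.0, 0.0, -0.0]
in [array([  29.,   44.,  111.,  234.,   17., -125.])] [0.354, -0.0, 0.275, 0.0, 0.0, -0.0]
```

Run:
```python
from m import *; from k import *
TB=tool(BY,38); T=tool(-5,38); 
q=readout.read_state()['joint_positions']; R0=readout.read_state()['tcp_rot']
for nm,g,T in (("lift",np.array([.5987,.0489,.094]),R0),("back",np.array([.46,.12,.11]),TB),("pre",L-.09*t_(BY)+[0,0,.10],TB)):
    s=ik(g+.019*T[:,2],T,q); print(nm,[np.round(x) for x in s],rel(g,T)); upd(rel(g,T))
    if s: q=s[0]
sync()
```

```text
lift [array([ -6.,  39., 119., 178.,  16., -89.])] [0.098, 0.0, -0.126, 0.0, 0.0, 0.0]
back [array([ -2.,  38., 137., 171.,  33., -89.])] [-0.417, -0.243, -0.406, 0.078, 0.001, -0.097]
pre [array([  36.,   38.,  123.,  231.,   23., -114.])] [-0.075, -0.872, -0.008, 0.0, 0.0, -0.0]
```

>>> send_rows:
  moves:
    - [0.05,0,-0.063,0,0,0]
    - [0.098,0,-0.126,0,0,0]
    - [0.098,0,-0.126,0,0,0]
    - [-0.225,-0.242,-0.35,0.078,0,-0.097]
    - [-0.225,-0.242,-0.35,0.078,0,-0.097]
    - [-0.225,-0.242,-0.35,0.078,0,-0.097]
    - [-0.225,-0.242,-0.35,0.078,0,-0.097]
    - [-0.225,-0.242,-0.35,0.078,0,-0.097]

```text
time_s: 8.0
position: [0.5177, 0.1166, 0.0721]
tcp_rot: [[0.786, 0.107, 0.608], [0.084, -0.994, 0.066], [0.612, -0.0, -0.791]]
force: [0.7, -0.8, -2.1]
opening: 0.644
grasp_force: 29.9
```

Run:
```python
from m import *; from k import *
upd([-0.225,-0.242,-0.35,0.078,0,-0.097]); st()
TB=tool(BY,38); g=L-.09*t_(BY)+[0,0,.10]; print(rel(g,TB))
```

```text
t 8.0 pos [0.5177 0.1166 0.0721] cmd [0.5179 0.1168 0.0735] g [0.5062 0.1153 0.0872] F [ 0.7 -0.8 -2.1] open 0.644 gf 29.9 dR 0.17 j [ -3.  41. 131. 169.  30. -88.]
[-0.166, -0.909, -0.188, 0.0, 0.001, -0.0]
```

>>> send_rows:
  moves:
    - [-0.166,-0.3,-0.188,0,0,0]
    - [-0.166,-0.5,-0.188,0,0,0]
    - [-0.166,-0.7,-0.188,0,0,0]
    - [-0.166,-0.85,-0.188,0,0,0]
    - [-0.166,-0.909,-0.188,0,0,0]
    - [-0.166,-0.909,-0.188,0,0,0]
    - [-0.166,-0.909,-0.188,0,0,0]
    - [-0.166,-0.909,-0.188,0,0,0]

```text
time_s: 8.8
position: [0.4333, 0.336, 0.0848]
tcp_rot: [[0.785, 0.106, 0.611], [0.083, -0.994, 0.066], [0.614, -0.0, -0.789]]
force: [0.1, -0.5, -2.1]
opening: 0.642
grasp_force: 29.9
```

Run:
```python
from m import *; from h import *
upd([-0.166,-0.909,-0.188,0,0,0]); st()
TB=tool(BY,38); g=L-.09*t_(BY)+[0,0,.068]; print(rel(g,TB))
p,d=viewer.capture("top"); x0,y0,k=150,172,7
im=p[:,:,::-1].copy(); cv2.imwrite("pics/t2.png",cv2.resize(im[y0:y0+85,x0:x0+80],None,fx=k,fy=k,interpolation=cv2.INTER_CUBIC))
```

```text
t 8.8 pos [0.4333 0.336  0.0848] cmd [0.4322 0.3361 0.0851] g [0.4217 0.3348 0.0998] F [ 0.1 -0.5 -2.1] open 0.642 gf 29.9 dR 0.1 j [  36.   39.  123.  231.   23. -114.]
[-0.079, 0.0, 0.101, 0.0, 0.001, -0.0]
```

View pics/t2.png

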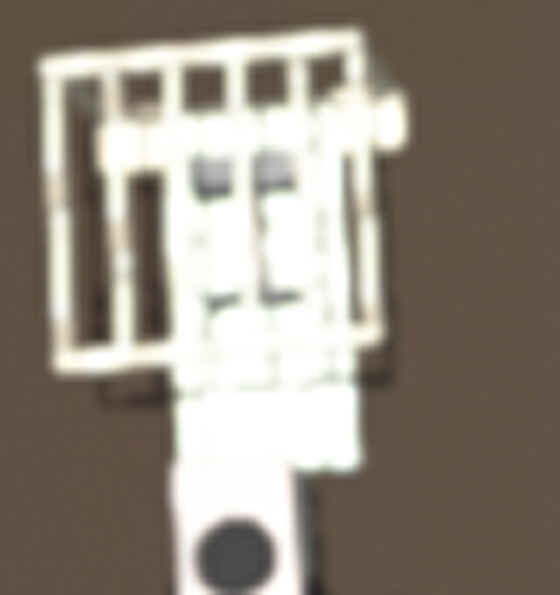

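Run:
```python
from h import *; from m import L,BY,t_
X=pix("top",183.1,250.8,.121); c=np.array([.4495,.3378]); print(X,X[:2]-c)
e=t_(BY)[:2]; n=np.array([-e[1],e[0]]); f=lambda x:(np.dot(x[:2]-L[:2],e)*1e3,np.dot(x[:2]-L[:2],n)*1e3)
print("tag in bay frame",f(X),"kin",f(c))
for u in((175,465),(295,470)):
    print(f(pix("top",149.5+u[0]/7,171.5+u[1]/7,.117)))
# bay features: lip outer corner ends at z=0..: base side edges
for nm,u,v,z in(("lipL",178,468,.0),("lipR",360,468,.0),("L18",173,400,.018),("R0",360,430,0.),("barL",52,372,.132),("barR",385,345,.132),("barL rear",38,66,.132),("barR rear",363,35,.132)):
    print(nm,np.round(f(pix("top",149.5+u/7,171.5+v/7,z)),1))
```

```text
[0.45112676 0.33798028 0.121     ] [0.00162676 0.00018028]
tag in bay frame (np.float64(-59.23301453974279), np.float64(-0.12331509363646115)) kin (np.float64(-60.869729003555435), np.float64(-0.12685043840011515))
(np.float64(-11.796878071251266), np.float64(27.609749722879698))
(np.float64(-19.7421829195555), np.float64(-31.121368660431788))
lipL [ 1.9 50.6]
lipR [ -7.  -44.9]
L18 [35.4 47.5]
R0 [ 13.1 -46.2]
barL [37.6 82.1]
barR [ 35.7 -81.5]
barL rear [191.9  81.5]
barR rear [192.6 -80.9]
```

>>> send_rows:
  moves:
    - [-0.04,0,0.05,0,0,0]
    - [-0.08,0,0.102,0,0,0]
    - [-0.08,0,0.102,0,0,0]
    - [0.008,0,0.171,0,0,0]
    - [0.09,0,0.235,0,0,0]
    - [0.14,0,0.274,0,0,0]
    - [0.17,0,0.297,0,0,0]
    - [0.17,0,0.297,0,0,0]

```text
time_s: 9.65
position: [0.5136, 0.3432, 0.0533]
tcp_rot: [[0.784, 0.103, 0.612], [0.081, -0.995, 0.064], [0.616, -0.001, -0.788]]
force: [-0.5, 0.3, -2.6]
opening: 0.642
grasp_force: 29.9
```

```bash
cat >> m.py <<'E'
def bay():
    s=readout.read_state(); g=s['position']-.019*s['tcp_rot'][:,2]-L; e=t_(BY); n=np.array([-e[1],e[0],0])
    print("bay g x,y,z mm",np.round([g@e*1e3,g@n*1e3,g[2]*1e3],1),"F bay",np.round([s['force']@e,s['force']@n,s['force'][2]],1),"near end",round(g@e*1e3-20.5,1))
E
python3 - <<'E'
from m import *
upd([.17,0,.297,0,0,0]); st(); bay()
E
```

```text
t 9.65 pos [0.5136 0.3432 0.0533] cmd [0.5109 0.3446 0.0526] g [0.5019 0.342  0.0683] F [-0.5  0.3 -2.6] open 0.642 gf 29.9 dR 0.28 j [  31.   44.  114.  229.   20. -117.]
bay g x,y,z mm [-8.3 -1.7 68.3] F bay [-0.5  0.4 -2.6] near end -28.8
```

>>> send_rows:
  moves:
    - [0.013,-0.006,0.01,0,0,0]
    - [0.025,-0.006,0.02,0,0,0]
    - [0.038,-0.006,0.03,0,0,0]
    - [0.05,-0.006,0.039,0,0,0]
    - [0.05,-0.006,0.039,0,0,0]

```text
time_s: 10.15
position: [0.5263, 0.3474, 0.052]
tcp_rot: [[0.786, 0.107, 0.609], [0.084, -0.994, 0.065], [0.612, -0.0, -0.79]]
force: [-3.1, -0.4, -1.3]
opening: 0.644
grasp_force: 29.9
```

Run:
```python
from m import *
upd([.05,-.006,.039,0,0,0]); st(); bay()
```

```text
t 10.15 pos [0.5263 0.3474 0.052 ] cmd [0.5265 0.3478 0.0526] g [0.5147 0.3462 0.067 ] F [-3.1 -0.4 -1.3] open 0.644 gf 29.9 dR 0.13 j [  30.   44.  113.  232.   19. -121.]
bay g x,y,z mm [ 4.9  1.2 67. ] F bay [-3.1 -0.  -1.3] near end -15.6
```

>>> send_rows:
  moves:
    - [0.013,0.004,0.01,0,0,0]
    - [0.025,0.004,0.02,0,0,0]
    - [0.038,0.004,0.03,0,0,0]
    - [0.05,0.004,0.039,0,0,0]
    - [0.061,0.004,0.048,0,0,0]
    - [0.061,0.004,0.048,0,0,0]

```text
time_s: 10.75
position: [0.5461, 0.3489, 0.0517]
tcp_rot: [[0.786, 0.107, 0.609], [0.084, -0.994, 0.066], [0.612, -0.0, -0.79]]
force: [-3.8, 2.1, -2.9]
opening: 0.639
grasp_force: 29.9
```

Run:
```python
from m import *; from h import *
upd([.061,.004,.048,0,0,0]); st(); bay()
p,d=viewer.capture("scene"); a=cv2.resize(p[160:245,340:425,::-1],None,fx=4.7,fy=4.7,interpolation=cv2.INTER_CUBIC)
p,d=viewer.capture("top"); b=cv2.resize(p[190:260,150:220,::-1],None,fx=5.7,fy=5.7,interpolation=cv2.INTER_CUBIC)
cv2.imwrite("pics/s3.png",np.hstack([a[:399,:399],b[:399,:399]]))
```

```text
t 10.75 pos [0.5461 0.3489 0.0517] cmd [0.5459 0.3489 0.0525] g [0.5345 0.3476 0.0667] F [-3.8  2.1 -2.9] open 0.639 gf 29.9 dR 0.13 j [  29.   44.  110.  235.   17. -125.]
bay g x,y,z mm [24.7  0.4 66.7] F bay [-3.5  2.5 -2.9] near end 4.2
```

View pics/s3.png

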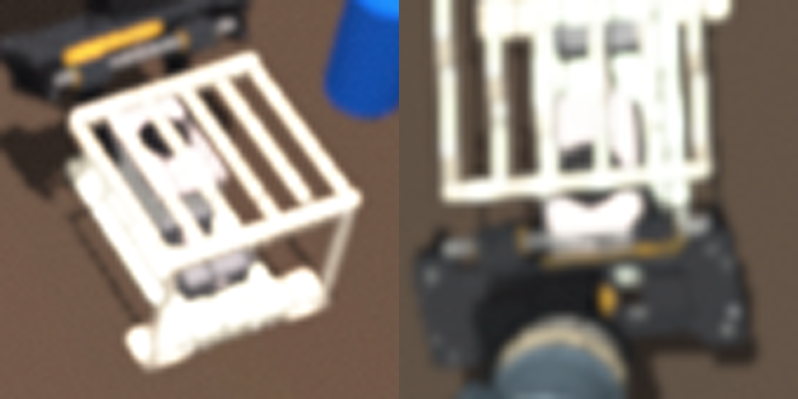

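The picture shows the tin under the shelf against the plate, with the black tag visible between the wires at (155,135) on the left half and the gripper clear of the front bar. I'll lower it gradually.

>>> send_rows:
  moves:
    - [-0.01,0,0.013,0,0,0]
    - [-0.02,0,0.025,0,0,0]
    - [-0.03,0,0.038,0,0,0]
    - [-0.03,0,0.038,0,0,0]

```text
time_s: 11.25
position: [0.5459, 0.348, 0.0394]
tcp_rot: [[0.786, 0.106, 0.61], [0.084, -0.994, 0.064], [0.613, 0.001, -0.79]]
force: [-4.7, -0.9, -0.2]
opening: 0.638
grasp_force: 29.9
```

Run:
```python
from m import *
upd([-.03,0,.038,0,0,0]); st(); bay()
```

```text
t 11.25 pos [0.5459 0.348  0.0394] cmd [0.5458 0.3489 0.0404] g [0.5344 0.3468 0.0544] F [-4.7 -0.9 -0.2] open 0.638 gf 29.9 dR 0.13 j [  29.   46.  111.  231.   18. -121.]
bay g x,y,z mm [24.5 -0.3 54.4] F bay [-4.7 -0.4 -0.2] near end 4.0
```

>>> send_rows:
  moves:
    - [-0.008,0,0.01,0,0,0]
    - [-0.015,0,0.019,0,0,0]
    - [-0.02,0,0.025,0,0,0]
    - [-0.02,0,0.025,0,0,0]

```text
time_s: 11.65
position: [0.5459, 0.3485, 0.0318]
tcp_rot: [[0.785, 0.107, 0.61], [0.084, -0.994, 0.065], [0.613, 0.0, -0.79]]
force: [-3.3, -0.8, -0.9]
opening: 0.644
grasp_force: 29.9
```

Run:
```python
from m import *
upd([-.02,0,.025,0,0,0]); st(); bay()
```

```text
t 11.65 pos [0.5459 0.3485 0.0318] cmd [0.5457 0.3489 0.0324] g [0.5343 0.3473 0.0468] F [-3.3 -0.8 -0.9] open 0.644 gf 29.9 dR 0.08 j [  29.   47.  111.  229.   19. -118.]
bay g x,y,z mm [24.5  0.1 46.8] F bay [-3.4 -0.4 -0.9] near end 4.0
```

Nominally at the floor, with no contact force yet. I'll press in 1 mm steps.

>>> send_rows:
  moves:
    - [-0.0025,0,0.003,0,0,0]
    - [-0.0025,0,0.003,0,0,0]
    - [-0.005,0,0.006,0,0,0]
    - [-0.005,0,0.006,0,0,0]

```text
time_s: 12.05
position: [0.5458, 0.3485, 0.0313]
tcp_rot: [[0.784, 0.107, 0.612], [0.084, -0.994, 0.065], [0.615, 0.0, -0.788]]
force: [-7.4, -1.2, 6.1]
opening: 0.642
grasp_force: 29.9
```

Run:
```python
from m import *
upd([-.005,0,.006,0,0,0]); st(); bay(); print(readout.read_state()['moment'])
```

```text
t 12.05 pos [0.5458 0.3485 0.0313] cmd [0.5456 0.3488 0.0304] g [0.5342 0.3473 0.0463] F [-7.4 -1.2  6.1] open 0.642 gf 29.9 dR 0.09 j [  29.   47.  111.  228.   19. -118.]
bay g x,y,z mm [24.4  0.1 46.3] F bay [-7.5 -0.4  6.1] near end 3.9
[-0.35690312  0.6891132  -0.23353584]
```

>>> send_rows:
  moves:
    - [-0.0025,0,0.003,0,0,0]
    - [-0.0025,0,0.003,0,0,0]
    - [-0.0025,0,0.003,0,0,0]

```text
time_s: 12.35
position: [0.5459, 0.3485, 0.0313]
tcp_rot: [[0.783, 0.107, 0.613], [0.084, -0.994, 0.066], [0.616, 0.0, -0.787]]
force: [-9.0, -2.6, 11.8]
opening: 0.643
grasp_force: 29.9
```

Run:
```python
from m import *
upd([-.0025,0,.003,0,0,0]); st(); bay()
```

```text
t 12.35 pos [0.5459 0.3485 0.0313] cmd [0.5456 0.3488 0.0294] g [0.5342 0.3473 0.0463] F [-9.  -2.6 11.8] open 0.643 gf 29.9 dR 0.17 j [  29.   47.  111.  228.   19. -118.]
bay g x,y,z mm [24.4  0.2 46.3] F bay [-9.2 -1.7 11.8] near end 3.9
```

>>> send_rows:
  moves:
    - [0,0,0,0,0,0]
    - [0,0,0,0,0,0]
    - [0,0,0,0,0,0]
    - [0,0,0,0,0,0]
    - [0,0,0,0,0,0]
    - [0,0,0,0,0,0]
  grip: 1

```text
time_s: 12.95
position: [0.5459, 0.3485, 0.029]
tcp_rot: [[0.785, 0.107, 0.61], [0.084, -0.994, 0.065], [0.613, 0.0, -0.79]]
force: [0.1, 0.5, -0.4]
opening: 0.988
grasp_force: 0.0
```

Run:
```python
from m import *
st(); bay()
```

```text
t 12.95 pos [0.5459 0.3485 0.029 ] cmd [0.5456 0.3488 0.0294] g [0.5343 0.3473 0.044 ] F [ 0.1  0.5 -0.4] open 0.988 gf 0.0 dR 0.08 j [  29.   47.  111.  228.   19. -118.]
bay g x,y,z mm [24.5  0.1 44. ] F bay [ 0.2  0.5 -0.4] near end 4.0
```

>>> send_rows:
  moves:
    - [0,0,-0.1,0,0,0]
    - [0,0,-0.25,0,0,0]
    - [0,0,-0.44,0,0,0]
    - [0,0,-0.44,0,0,0]
    - [0,0,-0.44,0,0,0]

```text
time_s: 13.45
position: [0.4788, 0.3418, 0.1171]
tcp_rot: [[0.784, 0.108, 0.611], [0.084, -0.994, 0.067], [0.615, -0.001, -0.789]]
force: [0.2, -0.4, -0.7]
opening: 1.002
grasp_force: 0.0
```

Run:
```python
from m import *; from h import *; from k import *
upd([0,0,-.44,0,0,0]); st(); bay()
n=8; ds=[]
for i in range(n): p,d=viewer.capture("scene"); ds.append(d)
p2,d2=viewer.capture("top")
D=np.median(ds,0); W=cloud("scene",D); e=t_(BY);nn=np.array([-e[1],e[0],0])
Bf=np.stack([(W-L)@e*1e3,(W-L)@nn*1e3,W[...,2]*1e3],-1)
m=(abs(Bf[...,1])<24)&(Bf[...,2]>40)&(Bf[...,2]<95)&(Bf[...,0]>-20)&(Bf[...,0]<105)
b=Bf[m]; print(m.sum())
for x in range(-10,105,10):
    q=b[(b[:,0]>=x)&(b[:,0]<x+10)]
    if len(q): print(x,len(q),np.round(np.median(q[:,2]),1),np.round([np.percentile(q[:,1],3),np.percentile(q[:,1],97)],0))
a=cv2.resize(p[160:245,340:425,::-1],None,fx=4.7,fy=4.7,interpolation=cv2.INTER_CUBIC)
c=cv2.resize(p2[190:260,150:220,::-1],None,fx=5.7,fy=5.7,interpolation=cv2.INTER_CUBIC)
cv2.imwrite("pics/s4.png",np.hstack([a[:399,:399],c[:399,:399]]))
```

```text
t 13.45 pos [0.4788 0.3418 0.1171] cmd [0.4784 0.3416 0.1163] g [0.4672 0.3406 0.132 ] F [ 0.2 -0.4 -0.7] open 1.002 gf 0.0 dR 0.08 j [  33.   35.  117.  248.   17. -135.]
bay g x,y,z mm [-43.    0.7 132. ] F bay [ 0.1 -0.4 -0.7] near end -63.5
227
0 9 65.9 [-23.  13.]
10 19 65.8 [-22.  21.]
20 18 65.9 [-24.  24.]
30 17 69.0 [-21.  16.]
40 19 69.5 [-22.  15.]
50 22 69.7 [-22.  20.]
60 20 69.8 [-22.  22.]
70 25 66.6 [-22.  22.]
80 21 66.2 [-22.  17.]
90 28 65.0 [-22.  22.]
100 29 52.8 [-24.  19.]
```

View pics/s4.png

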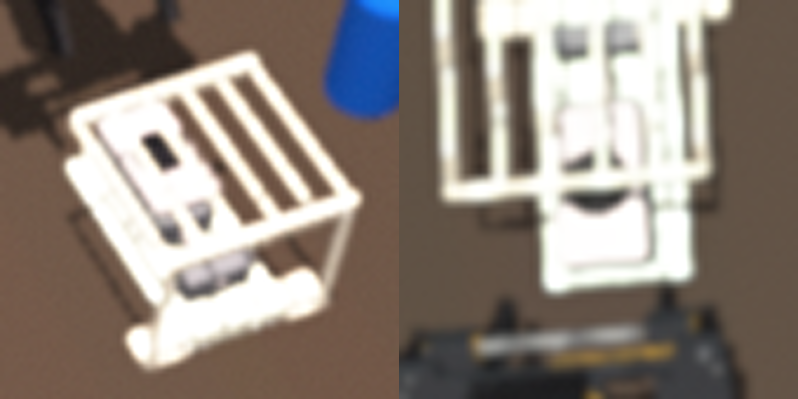

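The tin sits flat, with the lid at 65.8 mm at both ends and the tag spanning 28–72 mm beyond the lip, so it is home and held against the lip. Next is the bar tin.

Run:
```python
from m import *; from k import *
q=readout.read_state()['joint_positions']; p0,R0=load(); g0=p0-.019*R0[:,2]
T=tool(-12.2,38); g=np.array([.6345,-.085,.059])-.015*t_(-12.2); pre=g-.10*T[:,2]
for w in ([.46,.15,.13],):
    for nm,gg,TT in(("w",np.array(w),tool(0,38)),("w2",np.array([.50,.0,.13]),tool(-8,38)),("pre",pre,T),("g",g,T)):
        s=ik(gg+.019*TT[:,2],TT,q); r=rel(gg,TT); print(nm,np.round(gg,3),[np.round(x) for x in s],r); upd(r); q=s[0] if s else q
save(p0,R0)
```

```text
w [0.46 0.15 0.13] [array([  8.,  33., 133., 191.,  25., -94.])] [-0.089, 0.759, -0.063, -0.042, 0.001, 0.054]
w2 [0.5  0.   0.13] [array([-16.,  33., 133., 169.,  24., -85.])] [0.125, 0.607, 0.098, -0.055, 0.0, 0.07]
pre [ 0.56  -0.069  0.138] [array([-21.,  33., 123., 157.,  15., -75.])] [0.236, 0.242, 0.144, -0.028, 0.0, 0.037]
g [ 0.62  -0.082  0.059] [array([-20.,  44., 116., 165.,  19., -82.])] [-0.0, 0.001, 0.4, -0.0, 0.0, 0.0]
```

>>> send_rows:
  moves:
    - [-0.09,0.76,-0.065,-0.042,0,0.054]
    - [-0.09,0.76,-0.065,-0.042,0,0.054]
    - [-0.09,0.76,-0.065,-0.042,0,0.054]
    - [-0.09,0.76,-0.065,-0.042,0,0.054]
    - [-0.09,0.76,-0.065,-0.042,0,0.054]
    - [-0.09,0.76,-0.065,-0.042,0,0.054]

```text
time_s: 14.5
position: [0.4707, 0.1465, 0.1143]
tcp_rot: [[0.792, -0.005, 0.611], [-0.004, -1.0, -0.003], [0.611, 0.0, -0.792]]
force: [-0.4, -0.5, -1.3]
opening: 0.998
grasp_force: 0.0
```

>>> send_rows:
  moves:
    - [0.125,0.605,0.1,-0.055,0,0.07]
    - [0.125,0.605,0.1,-0.055,0,0.07]
    - [0.125,0.605,0.1,-0.055,0,0.07]
    - [0.125,0.605,0.1,-0.055,0,0.07]
    - [0.125,0.605,0.1,-0.055,0,0.07]
    - [0.125,0.605,0.1,-0.055,0,0.07]

```text
time_s: 15.1
position: [0.5108, -0.0017, 0.1142]
tcp_rot: [[0.783, -0.14, 0.606], [-0.11, -0.99, -0.087], [0.612, 0.001, -0.791]]
force: [0.2, 0.2, 0.2]
opening: 0.997
grasp_force: 0.0
```

Run:
```python
from m import *
upd([-0.09,.76,-.065,-.042,0,.054]); upd([.125,.605,.1,-.055,0,.07]); st()
T=tool(-12.2,38); g=np.array([.6345,-.085,.059])-.015*t_(-12.2); pre=g-.10*T[:,2]
print(rel(pre,T))
```

```text
t 15.1 pos [ 0.5108 -0.0017  0.1142] cmd [ 0.5114 -0.0015  0.1148] g [ 4.993e-01 -1.000e-04  1.292e-01] F [0.2 0.2 0.2] open 0.997 gf 0.0 dR 0.14 j [-16.  34. 133. 169.  24. -86.]
[0.237, 0.243, 0.144, -0.028, 0.001, 0.037]
```

>>> send_rows:
  moves:
    - [0.237,0.243,0.144,-0.028,0,0.037]
    - [0.237,0.243,0.144,-0.028,0,0.037]
    - [0.237,0.243,0.144,-0.028,0,0.037]
    - [0.237,0.243,0.144,-0.028,0,0.037]

```text
time_s: 15.5
position: [0.571, -0.0699, 0.1224]
tcp_rot: [[0.773, -0.209, 0.599], [-0.165, -0.978, -0.128], [0.613, 0.0, -0.79]]
force: [0.4, 0.6, 0.2]
opening: 1.002
grasp_force: 0.0
```

>>> send_rows:
  moves:
    - [0,0,0.15,0,0,0]
    - [0,0,0.28,0,0,0]
    - [0,0,0.36,0,0,0]
    - [0,0,0.4,0,0,0]
    - [0,0,0.4,0,0,0]
    - [0,0,0.4,0,0,0]

```text
time_s: 16.1
position: [0.6296, -0.083, 0.0433]
tcp_rot: [[0.773, -0.21, 0.598], [-0.166, -0.978, -0.128], [0.612, -0.0, -0.791]]
force: [-0.1, 0.2, -0.8]
opening: 0.996
grasp_force: 0.0
```

Run:
```python
from m import *
upd([.237,.243,.144,-.028,0,.037]); upd([0,0,.4,0,0,0]); st()
```

```text
t 16.1 pos [ 0.6296 -0.083   0.0433] cmd [ 0.6312 -0.0842  0.0439] g [ 0.6183 -0.0805  0.0583] F [-0.1  0.2 -0.8] open 0.996 gf 0.0 dR 0.18 j [-20.  45. 116. 165.  19. -82.]
```

>>> send_rows:
  moves:
    - [0,0,0,0,0,0]
    - [0,0,0,0,0,0]
    - [0,0,0,0,0,0]
    - [0,0,0,0,0,0]
    - [0,0,0,0,0,0]
    - [0,0,0,0,0,0]
    - [0,0,0,0,0,0]
  grip: 0

```text
time_s: 16.8
position: [0.631, -0.0846, 0.0438]
tcp_rot: [[0.771, -0.212, 0.6], [-0.167, -0.977, -0.13], [0.614, -0.0, -0.789]]
force: [-1.8, 0.6, 4.2]
opening: 0.636
grasp_force: 30.0
```

Run:
```python
from m import *; from k import *
st(); p0,R0=load()
q=readout.read_state()['joint_positions']; g0=p0-.019*R0[:,2]; s0=(p0,R0)
TT=tool(-1,38); c=np.array([.532,-.334,0])-.015*t_(-1)
for nm,gg,T in(("lift",g0+[0,0,.035],R0),("w",np.array([.53,-.18,.12]),tool(-6,38)),("over",c+[0,0,.10],TT),("low",c+[0,0,.049],TT)):
    s=ik(gg+.019*T[:,2],T,q); r=rel(gg,T); print(nm,np.round(gg,3),[np.round(x) for x in s],r); upd(r); q=s[0] if s else q
save(*s0)
```

```text
t 16.8 pos [ 0.631  -0.0846  0.0438] cmd [ 0.6312 -0.0842  0.0439] g [ 0.6196 -0.0822  0.0588] F [-1.8  0.6  4.2] open 0.636 gf 30.0 dR 0.06 j [-20.  45. 116. 165.  19. -82.]
lift [ 0.62  -0.082  0.094] [array([-20.,  40., 115., 160.,  14., -76.])] [0.086, -0.0, -0.11, 0.0, 0.0, 0.0]
w [ 0.53 -0.18  0.12] [array([-41.,  35., 124., 118.,  24., -59.])] [-0.148, 0.455, -0.248, 0.042, 0.001, -0.054]
over [ 0.517 -0.334  0.1  ] [array([-58.,  40., 112.,  81.,  31., -40.])] [-0.039, 0.613, 0.071, 0.034, 0.0, -0.044]
low [ 0.517 -0.334  0.049] [array([-58.,  46., 112.,  92.,  31., -53.])] [-0.126, -0.0, 0.161, 0.0, 0.0, 0.0]
```

>>> send_rows:
  moves:
    - [0.05,0,-0.064,0,0,0]
    - [0.086,0,-0.11,0,0,0]
    - [0.086,0,-0.11,0,0,0]
    - [-0.062,0.455,-0.358,0.042,0,-0.054]
    - [-0.062,0.455,-0.358,0.042,0,-0.054]
    - [-0.062,0.455,-0.358,0.042,0,-0.054]
    - [-0.062,0.455,-0.358,0.042,0,-0.054]
    - [-0.062,0.455,-0.358,0.042,0,-0.054]
    - [-0.062,0.455,-0.358,0.042,0,-0.054]

```text
time_s: 17.7
position: [0.5408, -0.1822, 0.1039]
tcp_rot: [[0.786, -0.107, 0.609], [-0.085, -0.994, -0.065], [0.613, -0.001, -0.79]]
force: [-0.2, -0.1, -2.1]
opening: 0.644
grasp_force: 30.0
```

>>> send_rows:
  moves:
    - [-0.039,0.3,0.071,0.034,0,-0.044]
    - [-0.039,0.45,0.071,0.034,0,-0.044]
    - [-0.039,0.56,0.071,0.034,0,-0.044]
    - [-0.039,0.613,0.071,0.034,0,-0.044]
    - [-0.039,0.613,0.071,0.034,0,-0.044]
    - [-0.039,0.613,0.071,0.034,0,-0.044]

```text
time_s: 18.3
position: [0.5288, -0.3324, 0.0839]
tcp_rot: [[0.79, -0.016, 0.613], [-0.014, -1.0, -0.008], [0.613, -0.002, -0.79]]
force: [-0.6, 0.8, -1.9]
opening: 0.638
grasp_force: 30.0
```

Run:
```python
from m import *; from h import *
upd([-.062,.455,-.358,.042,0,-.054]); upd([-.039,.613,.071,.034,0,-.044]); st()
TT=tool(-1,38); c=np.array([.532,-.334,0])-.015*t_(-1); print(rel(c+[0,0,.049],TT))
p,d=viewer.capture("top"); p2,d=viewer.capture("scene")
a=cv2.resize(p[195:265,340:410,::-1],None,fx=5.7,fy=5.7,interpolation=cv2.INTER_CUBIC)
b=cv2.resize(p2[190:260,150:220,::-1],None,fx=5.7,fy=5.7,interpolation=cv2.INTER_CUBIC)
cv2.imwrite("pics/t5.png",np.hstack([a,b]))
```

```text
t 18.3 pos [ 0.5288 -0.3324  0.0839] cmd [ 0.5287 -0.334   0.085 ] g [ 0.5172 -0.3322  0.0989] F [-0.6  0.8 -1.9] open 0.638 gf 30.0 dR 0.17 j [-58.  40. 112.  82.  31. -40.]
[-0.125, -0.0, 0.161, 0.0, 0.001, 0.0]
```

View pics/t5.png

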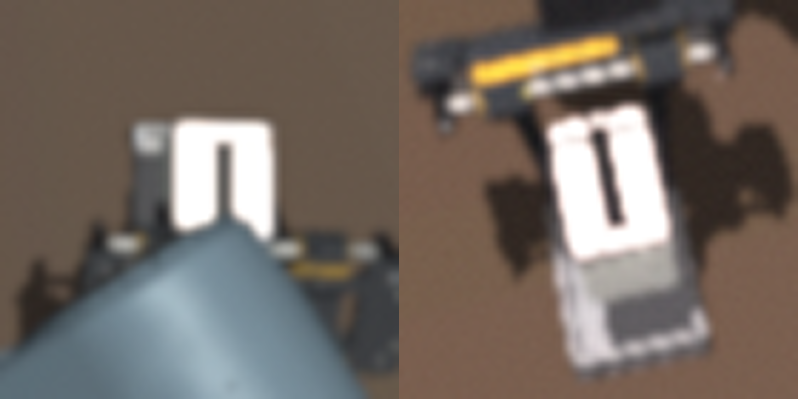

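The tin is held level over the tray. In the top half its far end is at (173–272,120), and the bar tag ends at (225,142).

Run:
```python
from h import *
z=.112
A=pix("top",339.5+173/5.7,194.5+121/5.7,z);B=pix("top",339.5+272/5.7,194.5+121/5.7,z);print("tin far corners",A,B,"tag far end",pix("top",339.5+225/5.7,194.5+142/5.7,z+.004))
```

```text
tin far corners [ 0.58365448 -0.30333175  0.112     ] [ 0.58456165 -0.36351652  0.112     ] tag far end [ 0.57058729 -0.33392412  0.116     ]
```

>>> send_rows:
  moves:
    - [-0.04,0,0.05,0,0,0]
    - [-0.08,0,0.1,0,0,0]
    - [-0.11,0,0.14,0,0,0]
    - [-0.125,0,0.161,0,0,0]
    - [-0.125,0,0.161,0,0,0]
    - [-0.125,0,0.161,0,0,0]

```text
time_s: 19.0
position: [0.5286, -0.3333, 0.0339]
tcp_rot: [[0.79, -0.017, 0.613], [-0.014, -1.0, -0.01], [0.613, -0.0, -0.79]]
force: [0.6, -0.6, -0.6]
opening: 0.642
grasp_force: 30.0
```

>>> send_rows:
  moves:
    - [-0.0025,0,0.003,0,0,0]
    - [-0.005,0,0.006,0,0,0]
    - [-0.007,0,0.009,0,0,0]
    - [-0.007,0,0.009,0,0,0]

```text
time_s: 19.4
position: [0.5283, -0.3344, 0.0309]
tcp_rot: [[0.79, -0.019, 0.613], [-0.014, -1.0, -0.012], [0.613, 0.0, -0.79]]
force: [0.5, 0.1, -1.9]
opening: 0.644
grasp_force: 30.0
```

Run:
```python
from m import *
upd([-.125,0,.161,0,0,0]); upd([-.007,0,.009,0,0,0]); st()
```

```text
t 19.4 pos [ 0.5283 -0.3344  0.0309] cmd [ 0.5287 -0.334   0.0312] g [ 0.5166 -0.3342  0.0459] F [ 0.5  0.1 -1.9] open 0.644 gf 30.0 dR 0.08 j [-58.  47. 112.  93.  31. -54.]
```

>>> send_rows:
  moves:
    - [-0.0025,0,0.003,0,0,0]
    - [-0.0025,0,0.003,0,0,0]
    - [-0.004,0,0.005,0,0,0]
    - [-0.004,0,0.005,0,0,0]

```text
time_s: 19.8
position: [0.5283, -0.3344, 0.0308]
tcp_rot: [[0.788, -0.019, 0.615], [-0.015, -1.0, -0.012], [0.615, 0.0, -0.788]]
force: [-5.2, 1.4, 7.7]
opening: 0.647
grasp_force: 30.0
```

Run:
```python
from m import *
upd([-.004,0,.005,0,0,0]); st()
```

```text
t 19.8 pos [ 0.5283 -0.3344  0.0308] cmd [ 0.5287 -0.334   0.0296] g [ 0.5166 -0.3342  0.0458] F [-5.2  1.4  7.7] open 0.647 gf 30.0 dR 0.11 j [-58.  47. 112.  94.  31. -54.]
```

On the floor at 7.7 N. I'll release and retreat along the tool axis.

>>> send_rows:
  moves:
    - [0,0,0,0,0,0]
    - [0,0,0,0,0,0]
    - [0,0,0,0,0,0]
    - [0,0,0,0,0,0]
    - [0,0,0,0,0,0]
    - [0,0,0,0,0,0]
  grip: 1

```text
time_s: 20.4
position: [0.5283, -0.3342, 0.029]
tcp_rot: [[0.79, -0.018, 0.613], [-0.014, -1.0, -0.011], [0.613, -0.0, -0.79]]
force: [0.9, 0.2, 0.5]
opening: 0.991
grasp_force: 0.0
```

>>> send_rows:
  moves:
    - [0,0,-0.1,0,0,0]
    - [0,0,-0.25,0,0,0]
    - [0,0,-0.4,0,0,0]
    - [0,0,-0.55,0,0,0]
    - [0,0,-0.55,0,0,0]
    - [0,0,-0.55,0,0,0]

```text
time_s: 21.0
position: [0.4439, -0.3334, 0.1384]
tcp_rot: [[0.789, -0.019, 0.614], [-0.014, -1.0, -0.013], [0.614, 0.002, -0.789]]
force: [0.0, -0.9, -0.4]
opening: 1.002
grasp_force: 0.0
```

Run:
```python
from m import *; from h import *
upd([0,0,-.55,0,0,0]); st()
D=np.median([viewer.capture("scene")[1] for _ in range(6)],0); p2=viewer.capture("scene")[0]; p=viewer.capture("top")[0]
W=cloud("scene",D).reshape(-1,3)
m=(abs(W[:,0]-.532)<.07)&(abs(W[:,1]+.334)<.05)&(W[:,2]>.045)&(W[:,2]<.075); q=W[m]; print("tin top",m.sum(),box(q))
for x in np.arange(.48,.59,.02):
    k=abs(q[:,0]-x)<.01; print(round(x,2),np.round([np.median(q[k&(q[:,1]>-.32)][:,2]),np.median(q[k&(q[:,1]<-.345)][:,2])],4))
W=cloud("scene",D); e=t_(BY);n=np.array([-e[1],e[0],0]); b=np.stack([(W-L)@e,(W-L)@n,W[...,2]],-1)
m=(abs(b[...,1])<.015)&(b[...,2]>.05)&(b[...,2]<.09)
for x in(5,15,85,93): print("bay lid",x,np.median(b[m&(abs(b[...,0]*1e3-x)<5)][:,2]))
cv2.imwrite("pics/f.png",np.hstack([cv2.resize(p2[180:290,110:430,::-1],None,fx=2.5,fy=2.5,interpolation=cv2.INTER_CUBIC)]))
```

```text
t 21.0 pos [ 0.4439 -0.3334  0.1384] cmd [ 0.4443 -0.3325  0.1381] g [ 0.4322 -0.3331  0.1534] F [ 0.  -0.9 -0.4] open 1.002 gf 0.0 dR 0.14 j [-68.  31. 119.  72.  36. -40.]
tin top 409 [ 0.533  -0.3346  0.0559  0.1012 -1.1753]
0.48 [0.0592 0.0598]
0.5 [0.0598 0.0604]
0.52 [0.0599 0.0602]
0.54 [0.0585 0.0601]
0.56 [0.0596 0.0603]
0.58 [0.058  0.0589]
bay lid 5 0.06389141261764365
bay lid 15 0.06604601584532335
bay lid 85 0.06491814240317896
bay lid 93 0.06593084544658638
```

View pics/f.png

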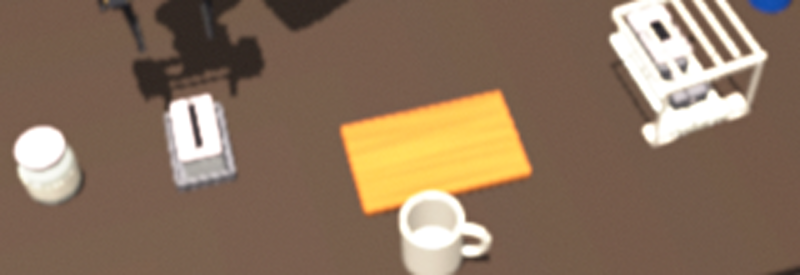

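The bar tin lies flat in the tray, with its lid at about 0.059–0.060 m throughout and its centre at (0.533, −0.335). The disc tin is home in the bay, the bystanders are undisturbed and the arm is clear.

```bash
python3 -c "
from rig import ticket
print(ticket.hand_in())"
```

```text
the job is handed in; nothing more can be done
None
```

I loaded the round-tag tin in the sprung bay, lid up, flat on the floor and held against the lip, then set the bar-tag tin flat in the discard tray; the job was handed in at about 21 s, the highest force I read was about 15 N, and the mug, flask and jar look undisturbed.

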